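# Refit the washer's drain filter in its pump

### The arm

A 6-joint arm with a two-finger parallel gripper is mounted at the origin on the work surface. World frame = base frame: x ahead of the robot, y to its left, z up, the work surface at z = 0. Lengths are in m, angles in rad, forces in N, time in s.
With the tool pointing down it reaches from about 0.325 to 0.9 m from the base axis. Payload 6.1 kg.
Tool frame: the origin (TCP) lies midway between the tips of the shut fingers; the grasp point (between the pads) lies 19 mm behind it; z points along the fingers, y is the line along which they close (so a half turn about z gives the same grasp; the last joint's range is limited). The gripper opens to 85 mm and grips with 20 to 120 N. Pads are 22 mm wide; open, the fingers measure 114 mm over their backs; the gripper's body (76 mm by 85 mm) begins 54 mm behind the grasp point. The pads swing forward as they close: fully open they stand 13 mm farther back than shut.
Start: joints at [-1.263, 0.22, 1.526, -0, 1.395, -0.126], TCP at [0.263, -0.567, 0.231] pointing down, gripper open.
Joint ranges: [-2.98, 2.98], [-0.91, 2.08], [0.09, 2.57], [-1.24, 4.39], [0.2, 2.65], [-2.68, 2.68]. Speed limits (rad/s): [2.57, 2.57, 3.01, 3.14, 3.14, 3.14].

### API

Orientations are given as [roll, pitch, yaw] about the fixed x, y, z axes, in that order (R = Rz(yaw) Ry(pitch) Rx(roll)).
In Python, from plant import movep, move_l, set_joints, gripper_to, hold, inverse_kinematics, observe, get_image, get_calibration, Unreachable, job_done gives the robot as it stands. Calls block until the motion is done:
- movep(position, orientation): joint-space move of the TCP to a pose.
- move_l(position, feed=0.15, rotation=None, max_force=None): straight line of the TCP; rotation=None keeps the orientation; feed is the mean speed in m/s. With max_force (N) it stops when the force on the tool has changed by that much, and returns True; else False.
- set_joints(angles): joint-space move.
- gripper_to(opening, f_grip=None): finger opening in m; f_grip is the grip in N (None keeps the last); returns when the fingers have stopped.
- hold(seconds).
- inverse_kinematics(position, orientation): joint angles nearest the present ones, or None.
- observe(): the state.
- get_image(name): name is "scene" or "top" or "wrist"; returns (picture, depth): 480x640x3 uint8, red, green, blue; 480x640 float32, m along the optical axis (not along the pixel's ray), 0 where there is no reading.
- get_calibration(name): a dict with "intrinsics" (3x3 intrinsics, pixels), "world_from_camera" (4x4, takes a point from camera to world coordinates). Camera axes: x right, y down, z forward; pixel columns grow to the right and rows downward; lengths in m; the calibration is good to about 2 mm. The wrist camera is an equidistant fisheye: a pixel r from the principal point sees the ray r / f radians off the axis. A picture is of the moment at which its call begins: read the wrist's pose just before it. get_calibration takes no time and is no camera call; for the wrist camera it gives the pose at the moment of the call.
A pose or a line that the arm cannot do raises Unreachable and nothing moves.
- job_done(): hands the job in; it is judged then, once.
The state is a dict: "time_s": time; "q": joint angles; "joint_velocities": joint speeds; "joint_torque": joint torques, N m; "eef_pos": TCP position; "tcp_rot": TCP orientation; "ft_force": force on the tool from outside, world axes, zero at the start; "torque": the same for the moment, N m; "opening": finger opening in m; "grasp_force": force on a finger pad.
Only numpy, scipy, OpenCV 4.12 (cv2) and the standard library are available. Lean on these libraries where they do the work, as an engineer would, in place of code of your own. Each camera call takes 0.05 s, during which the arm holds its last target. There are 200 camera calls.

### The job

Take the cleaned drain filter out of its sloping rack, stand it upright on the bare table with its grip bar up, and let go of it. Then take it by the grip bar from above and fit it into the pump: lugs down through the two slots in the mouth, press it down against the spring, and turn it clockwise (seen from above) a quarter turn to the stop so that it stays locked; then let go. Leave the detergent bottle, cup, carton and screwdriver where they are.

Things in the scene. Friction and masses are not known exactly. Their poses are not given: they have to be found in the camera images.
- filter: Loose drain filter, 104 mm long, 0.16 kg. Origin: centre of the strainer's flat free end; z along its axis to the grip end, x along the grip bar. White strainer of diameter 40, z 0 to 66; grey flange of diameter 72, z 66 to 74; grey grip bar z 74 to 104. A half turn about z makes no difference. Starts in the rack; upright on the table it stands on the strainer end, origin at height 0.
- filter_bar (a point): Middle of the filter's grip bar (64 along x, 12 along y, 30 mm high), 89 mm from the origin on the axis; filter's axes. In the rack the axis slopes 18 degrees from level, grip end higher and towards the robot within about 20 degrees, and the bar's 64 mm lie in the upright plane: its 12 mm thickness is level, to be gripped across from above.
- filter_lugs (a point): Point on the filter's axis between its two lugs, 51.5 mm from the origin; filter's axes. The lugs stick out of the strainer at +x and -x, right below the ends of the bar: tips 29 mm from the axis, 12 mm wide, 7 mm thick (z 48 to 55).
- rack: Fixed aluminium draining rack: base 120 by 80 by 6 mm with an open V trough 42 mm long that holds the strainer; flange and bar overhang it. Origin: centre of the base's underside; the filter's grip end points to -x. The strainer's free end rests 30 mm to +x of the origin, 45 mm up. The filter lifts out upward.
- pump: Fixed washer drain pump: upright white round body, diameter 76, 115 mm high, mouth upward, on a 130 by 100 mm steel foot plate; dark motor at +x and outlet pipe at +y, below 70 mm. Origin: on the mouth's axis at table height. x: the line through its two slots (at +x and -x, each marked by an upright rib outside; a half turn makes no difference).
- pump_mouth (a point): Centre of the pump's mouth at the top of its grey lip, 115 mm above the table; pump's axes. The lip is 8 mm thick, with a 47 mm round opening for the strainer and two slots, 19 mm wide at their narrowest, for the lugs (inner wall 32 mm from the axis). The flange meets the lip when the strainer's end is 66 mm below the mouth.
- pump_channel (a point): Point on the mouth's axis 11 mm under it: the lugs' channel under the lip. Once pressed to 63-66 mm deep the filter turns clockwise from above (negative about z) until the lugs meet stops at about 90 degrees; the other way is blocked after some 15. Let go there, the spring holds the lugs up against the lip: strainer's end 63 mm deep, bar square to the pump's x.
- seat (a joint): Travel (m, down) of the sprung rubber seat inside the pump, 700 N/m, 0 when free. It meets the strainer's end 53 mm below the mouth. Set in with lugs in the slots, the filter rests on it about 55 mm deep, kept from turning by the slots; 5 to 10 N more press the lugs below the lip. About 0.010 when locked, 0.013 with the flange pressed home.
- detergent: Bystander: loose white detergent bottle, 70 mm diameter, 200 high, origin at its foot.
- scoop_cup: Bystander: loose clear plastic cup, 70 mm diameter, 75 high, origin at its foot.
- carton: Bystander: loose cardboard carton 60 by 120 by 90 mm high, origin at its foot.
- screwdriver: Bystander: loose screwdriver lying on the table along its x, handle to -x, about 200 mm long.
Things that resemble listed ones, but are neither listed nor needed, are in the scene too. What is shaped like the filter but red is not meant.

How it is judged:
On the way, in this order (a step that is already met when the one before it is completed fails the run):
1. the filter stands upright on the table, grip bar up, let go and at rest (angle between filter's own z axis and vertical below 0.12 rad and height (world z) of filter below 0.008 m and linear speed of filter below 0.03 m/s and contact force between the fingers and filter below 0.05 N), for 0.2 s.
2. the filter is in the pump's mouth, upright, its strainer at least 50 mm deep (z of filter in the frame of pump_mouth below -0.05 m and horizontal distance between filter and pump_mouth below 0.008 m and angle between filter's own z axis and vertical below 0.15 rad), for 0.1 s.
At the end, for the whole second after the job is handed in: The filter is locked in the pump: its strainer end 60.5 to 68 mm below the mouth, within 5 mm of the mouth's axis, upright within 0.1 rad, its bar within 0.2 rad of square to the line of the slots, at rest and let go (z of filter in the frame of pump_mouth between -0.068 and -0.0605 m and horizontal distance between filter and pump_mouth below 0.005 m and angle between the x axis of filter and the y axis of pump_mouth, either way round below 0.2 rad and angle between filter's own z axis and vertical below 0.1 rad and linear speed of filter below 0.01 m/s and contact force between the fingers and filter below 0.05 N); the robot touches nothing.
It fails at once if the detergent is moved more than 30 mm (distance of detergent from where it was at the start of the episode above 0.03 m).
It fails at once if the scoop cup is moved more than 30 mm (distance of scoop_cup from where it was at the start of the episode above 0.03 m).
It fails at once if the carton is moved more than 30 mm (distance of carton from where it was at the start of the episode above 0.03 m).
It fails at once if the screwdriver is moved more than 30 mm (distance of screwdriver from where it was at the start of the episode above 0.03 m).
It also fails if it takes over 72 s, if anything falls off the work surface, if the arm or the gripper's body presses on something with over 40 N, if the wrist force passes 120 N, or if a joint passes its speed limit or range.

## Working session

There is one attempt and no reset: what is moved stays moved. The work goes in short steps, each a Python script; the robot and the scene stay as the last script left them, time stands still between calls to the robot, and variables do not carry over. Pictures are saved under pics/ and viewed, at most 10 in all, crops included, and the job is handed in when it is done.

```bash
mkdir -p pics; cat > h.py <<'E'
import numpy as np, cv2
from plant import *
def snap(n,fn):
    c=get_calibration(n); im,d=get_image(n)
    cv2.imwrite('pics/'+fn+'.png',im[:,:,::-1]); np.savez('pics/'+fn,im=im,d=d,K=c['intrinsics'],T=c['world_from_camera']); return im,d,c
def cloud(fn,fish=False):
    z=np.load('pics/'+fn+'.npz'); d=z['d'];K=z['K'];T=z['T']
    v,u=np.mgrid[:480,:640]; x=(u-K[0,2])/K[0,0]; y=(v-K[1,2])/K[1,1]
    if fish:
        r=np.hypot(x,y); s=np.where(r>1e-6,np.tan(np.clip(r,0,1.5))/np.maximum(r,1e-6),1); x=x*s;y=y*s
    P=np.stack([x*d,y*d,d],-1)@T[:3,:3].T+T[:3,3]; P[d==0]=np.nan
    return z['im'],P
E
python3 - <<'E'
from h import *
for n in ['scene','top']:
    im,d,c=snap(n,n+'1'); print(n,np.round(c['world_from_camera'],3).tolist(),c['intrinsics'][0])
E
```

```text
scene [[-0.328, 0.613, -0.719, 1.419], [0.945, 0.225, -0.239, 0.255], [0.015, -0.758, -0.652, 0.852], [0.0, 0.0, 0.0, 1.0]] [439.17639987   0.         326.70135062]
top [[-0.002, -0.986, 0.165, 0.418], [-1.0, -0.0, -0.015, 0.002], [0.015, -0.165, -0.986, 1.259], [0.0, 0.0, 0.0, 1.0]] [450.71718832   0.         320.25357643]
```

View pics/scene1.png

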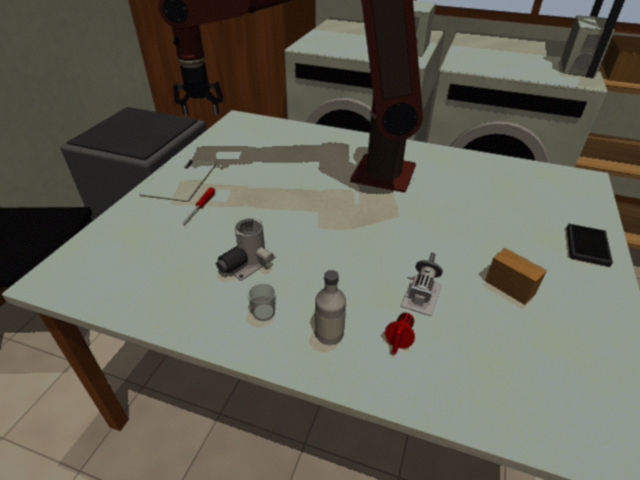

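View pics/top1.png

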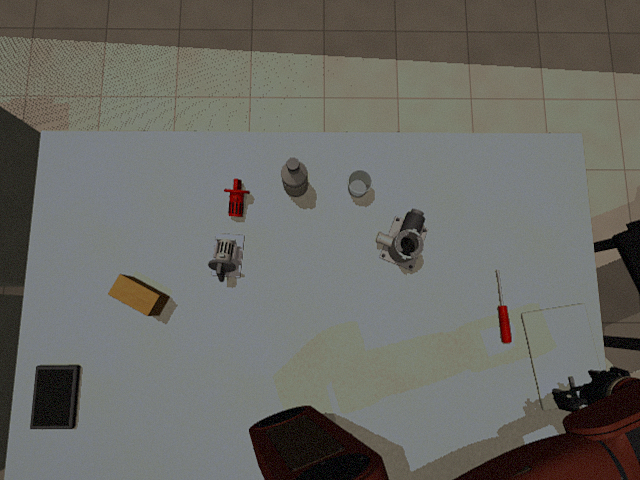

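The true filter is the grey and white one in the rack, at top (224,257) / scene (425,280). The red lookalike at top (236,197) / scene (401,333) lies on the table and is ruled out. The pump is at top (408,243), with the motor towards (417,217) and the pipe towards (383,240). Next I'll take a close crop to check the choice and get the geometry from depth.

```bash
python3 - <<'E'
from h import *
im,P=cloud('top1')
a=cv2.resize(im[220:300,190:270],(400,400),interpolation=cv2.INTER_CUBIC); b=cv2.resize(im[200:280,370:450],(400,400),interpolation=cv2.INTER_CUBIC)
cv2.imwrite('pics/crop1.png',np.clip(np.hstack([a,b])[:,:,::-1]*1.6,0,255).astype(np.uint8))
for n in ['top1','scene1']:
    im,P=cloud(n); Q=P.reshape(-1,3); C=im.reshape(-1,3).astype(int)
    # filter region
    tbl=Q[(abs(Q[:,0]-.5)<.1)&(abs(Q[:,1])<.05)]; print(n,'table z',np.nanmedian(tbl[:,2]))
    w=(Q[:,2]>.02)&(Q[:,0]>.3)&(Q[:,0]<1)&(abs(Q[:,1])<.5)
    m=np.zeros(480*640,np.uint8); m[w]=1
    k,L,S,_=cv2.connectedComponentsWithStats(m.reshape(480,640)); L=L.ravel()
    for i in range(1,k):
        if S[i,4]>60:
            q=Q[L==i]; print(S[i,:5],'min',q.min(0).round(3),'max',q.max(0).round(3),'mean',q.mean(0).round(3),'rgb',C[L==i].mean(0).round())
E
```

```text
top1 table z -0.0014029322039510461
[281 157  27  39 801] min [0.743 0.019 0.021] max [0.809 0.087 0.203] mean [0.765 0.051 0.13 ] rgb [73. 68. 62.]
[348 169  25  27 350] min [ 0.738 -0.159  0.021] max [ 0.806 -0.092  0.079] mean [ 0.778 -0.127  0.055] rgb [92. 94. 90.]
[224 178  26  39 499] min [0.683 0.181 0.02 ] max [0.789 0.249 0.079] mean [0.728 0.215 0.047] rgb [85. 13. 11.]
[ 376  208   49   54 1417] min [ 0.554 -0.304  0.02 ] max [ 0.702 -0.168  0.118] mean [ 0.616 -0.245  0.073] rgb [63. 61. 57.]
[208 237  29  45 805] min [0.501 0.209 0.033] max [0.619 0.279 0.108] mean [0.564 0.239 0.07 ] rgb [68. 65. 61.]
[ 119  274   49   42 1257] min [0.412 0.396 0.021] max [0.518 0.5   0.096] mean [0.462 0.447 0.08 ] rgb [101.  74.  36.]
[624 385  16   7  74] min [ 0.3   -0.5    0.527] max [ 0.305 -0.481  0.561] mean [ 0.302 -0.49   0.543] rgb [26.  9.  8.]
scene1 table z -5.656320130642545e-05
[193   0  11  25 132] min [ 0.3  -0.5   0.53] max [ 0.309 -0.478  0.59 ] mean [ 0.303 -0.492  0.561] rgb [36. 13. 10.]
[ 216  219   58   54 1665] min [ 0.554 -0.309  0.02 ] max [ 0.703 -0.169  0.118] mean [ 0.629 -0.242  0.072] rgb [65. 62. 57.]
[ 487  248   49   52 1573] min [0.412 0.395 0.02 ] max [0.52  0.5   0.095] mean [0.48  0.452 0.069] rgb [84. 58. 29.]
[410 253  33  50 932] min [0.514 0.208 0.02 ] max [0.619 0.278 0.11 ] mean [0.578 0.241 0.066] rgb [80. 78. 73.]
[ 315  270   31   71 1680] min [0.759 0.019 0.02 ] max [0.819 0.088 0.203] mean [0.798 0.058 0.113] rgb [89. 84. 74.]
[247 283  29  34 790] min [ 0.738 -0.159  0.02 ] max [ 0.807 -0.09   0.08 ] mean [ 0.772 -0.126  0.053] rgb [101. 103.  93.]
[384 312  31  40 762] min [0.68  0.179 0.02 ] max [0.792 0.25  0.075] mean [0.748 0.216 0.047] rgb [89. 11. 10.]
```

View pics/crop1.png

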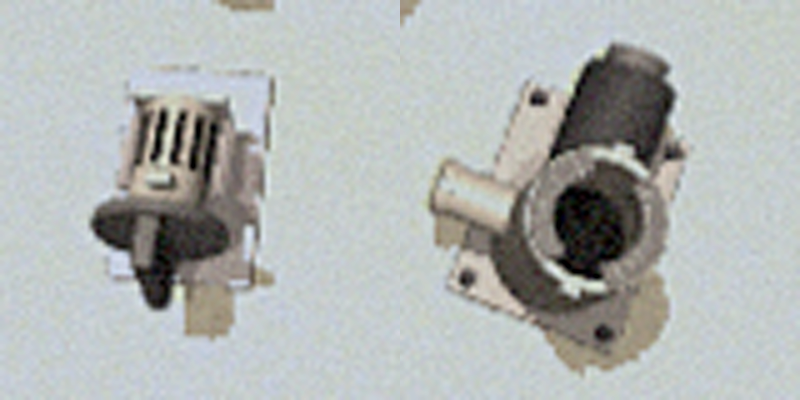

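The crop confirms the filter: white slotted strainer in the rack's trough, with grey flange and bar overhanging towards the robot. In the pump crop, ribs mark the slots near (625,150) and (575,290). Next I'll take wrist views over both.

```bash
python3 - <<'E'
from h import *
pi=np.pi
movep([.58,-.24,.33],[pi,0,0]); snap('wrist','wp')
movep([.52,.235,.33],[pi,0,0]); snap('wrist','wf')
o=observe();print(o['time_s'],o['q'])
a=cv2.imread('pics/wp.png');b=cv2.imread('pics/wf.png')
cv2.imwrite('pics/w2.png',cv2.resize(np.hstack([a,b]),(800,300)))
c=get_calibration('wrist');print(c['intrinsics'],c['world_from_camera'].round(3))
from scipy.spatial.transform import Rotation as R
# feasibility: tool z tilted by a away from robot (in plane of az), y horizontal
for name,p,az in [('rack',[.5,.235,.075],0),('place',[.5,.05,.09],0),('place',[.42,.05,.09],0),('place',[.5,.1,.09],.3)]:
  for a in range(-60,75,15):
    A=np.radians(a)
    for fl in (1,-1):
      z=np.array([np.sin(A)*np.cos(az),np.sin(A)*np.sin(az),-np.cos(A)]); y=fl*np.array([-np.sin(az),np.cos(az),0])
      r=R.from_matrix(np.stack([np.cross(y,z),y,z],1)).as_euler('xyz')
      q=inverse_kinematics(np.array(p)+.019*z,r); print(name,p,a,fl,None if q is None else np.round(q,2))
E
```

```text
3.6583 [ 2.84396381e-01  4.43537279e-02  1.53753500e+00 -3.15172433e-04
  1.55975969e+00  1.85678666e+00]
[[371.64829954   0.         316.94226721]
 [  0.         371.64829954 244.33340536]
 [  0.           0.           1.        ]] [[-0.002 -0.948 -0.318  0.602]
 [-1.     0.002 -0.     0.235]
 [ 0.001  0.318 -0.948  0.471]
 [ 0.     0.     0.     1.   ]]
rack [0.5, 0.235, 0.075] -60 1 [ 0.2   0.99  1.07  0.2   2.11 -1.37]
rack [0.5, 0.235, 0.075] -60 -1 [0.2  0.99 1.07 0.2  2.11 1.77]
rack [0.5, 0.235, 0.075] -45 1 [ 0.21  0.8   1.25  0.15  1.86 -1.38]
rack [0.5, 0.235, 0.075] -45 -1 [0.21 0.8  1.25 0.15 1.86 1.77]
rack [0.5, 0.235, 0.075] -30 1 [ 0.23  0.6   1.45  0.11  1.6  -1.37]
rack [0.5, 0.235, 0.075] -30 -1 [0.23 0.6  1.45 0.11 1.6  1.77]
rack [0.5, 0.235, 0.075] -15 1 [ 0.26  0.42  1.65  0.07  1.33 -1.34]
rack [0.5, 0.235, 0.075] -15 -1 [0.26 0.42 1.65 0.07 1.33 1.8 ]
rack [0.5, 0.235, 0.075] 0 1 [ 0.3   0.24  1.85  0.    1.04 -1.27]
rack [0.5, 0.235, 0.075] 0 -1 [ 0.3   0.24  1.85 -0.    1.04  1.87]
rack [0.5, 0.235, 0.075] 15 1 [ 0.35  0.1   2.04 -0.13  0.75 -1.14]
rack [0
[... 2934 characters left out ...]
]
place [0.5, 0.1, 0.09] -15 1 [ 0.08  0.32  1.75 -0.06  1.33 -1.77]
place [0.5, 0.1, 0.09] -15 -1 [ 0.08  0.32  1.75 -0.06  1.33  1.37]
place [0.5, 0.1, 0.09] 0 1 [ 0.04  0.13  1.96 -0.    1.06 -1.83]
place [0.5, 0.1, 0.09] 0 -1 [ 0.04  0.13  1.96 -0.    1.06  1.31]
place [0.5, 0.1, 0.09] 15 1 [-0.01 -0.05  2.16  0.11  0.78 -1.95]
place [0.5, 0.1, 0.09] 15 -1 [-0.01 -0.05  2.16  0.11  0.78  1.2 ]
place [0.5, 0.1, 0.09] 30 1 [-0.07 -0.19  2.36  0.38  0.51 -2.24]
place [0.5, 0.1, 0.09] 30 -1 [-0.07 -0.19  2.36  0.38  0.51  0.91]
place [0.5, 0.1, 0.09] 45 1 None
place [0.5, 0.1, 0.09] 45 -1 [-0.16 -0.25  2.53  1.2   0.34  0.06]
place [0.5, 0.1, 0.09] 60 1 None
place [0.5, 0.1, 0.09] 60 -1 None
```

View pics/w2.png

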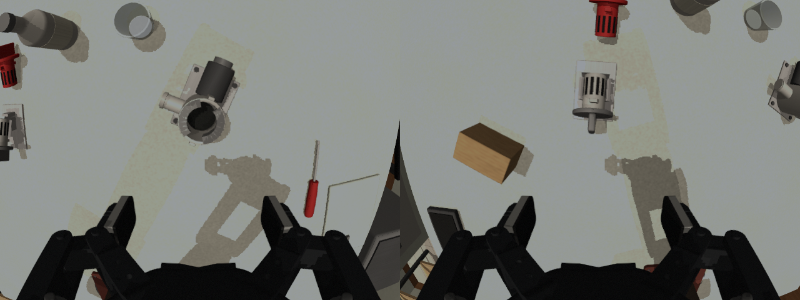

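```bash
cat > fit.py <<'E'
from h import *
from scipy.optimize import least_squares
def box(q,c,h):
    d=abs(q-c)-h; return np.linalg.norm(np.maximum(d,0),axis=1)+np.minimum(d.max(1),0)
def cyl(q,r,z0,z1):
    return box(np.stack([np.hypot(q[:,0],q[:,1]),q[:,2]],1),np.array([0,(z0+z1)/2]),np.array([r,(z1-z0)/2]))
def sdf(q): return np.minimum.reduce([cyl(q,.02,0,.066),cyl(q,.036,.066,.074),box(q,np.array([0,0,.089]),np.array([.032,.006,.015]))])
def frame(az,sl=np.radians(18)):
    # filter z: towards robot & up ; az = azimuth of rack +x
    u=np.array([-np.cos(sl)*np.cos(az),-np.cos(sl)*np.sin(az),np.sin(sl)]); y=np.array([-np.sin(az),np.cos(az),0]); return np.stack([np.cross(y,u),y,u],1)
if __name__=='__main__':
    for n in ['top1','scene1','wf']:
        im,P=cloud(n,n[0]=='w'); Q=P.reshape(-1,3)
        q=Q[(abs(Q[:,0]-.565)<.09)&(abs(Q[:,1]-.24)<.07)&(Q[:,2]>.055)&(Q[:,2]<.15)]
        f=lambda p: sdf((q-np.array([p[0],p[1],.045+p[3]]))@frame(p[2]))
        s=min((least_squares(f,[.6,.24,a,0],loss='soft_l1',f_scale=.001) for a in(-.3,0,.3)),key=lambda s:s.cost)
        print(n,len(q),s.x.round(4),'med|r|',np.median(abs(f(s.x))).round(4), 'bar',(s.x[[0,1,3]]+[0,0,.045]+.089*frame(s.x[2])[:,2]).round(4))
    for n in ['top1','scene1','wp']:
        im,P=cloud(n,n[0]=='w'); Q=P.reshape(-1,3)
        q=Q[(abs(Q[:,0]-.6)<.1)&(abs(Q[:,1]+.245)<.08)]; l=q[(q[:,2]>.108)&(q[:,2]<.125)]
        # lip annulus: penalise points inside the bore / outside the body
        g=lambda p:np.maximum(np.hypot(*(l[:,:2]-p).T)-.038,0)+np.maximum(.0235-np.hypot(*(l[:,:2]-p).T),0)
        m=least_squares(g,(l[:,:2].min(0)+l[:,:2].max(0))/2,loss='soft_l1',f_scale=.001).x
        print(n,'pump',m.round(4),'lipz',np.median(l[:,2]).round(4),'extent',l[:,:2].min(0).round(3),l[:,:2].max(0).round(3))
        d=q[:,:2]-m; r=np.hypot(*d.T); an=np.degrees(np.arctan2(d[:,1],d[:,0]))%360
        for lo,hi in [(.026,.031),(.039,.044)]:
            k=(r>lo)&(r<hi); out=[]
            for b in range(0,360,10):
                z=q[k&(an>=b)&(an<b+10),2]; out.append(int(1000*np.median(z)) if len(z) else -1)
            print(lo,out)
        mo=q[(r>.05)&(r<.11)&(q[:,2]>.03)&(q[:,2]<.075)]-[*m,0]; 
        a=np.degrees(np.arctan2(mo[:,1],mo[:,0])); print('motor/pipe az hist',np.histogram(a,np.arange(-180,181,20))[0])
E
python3 fit.py
```

```text
top1 639 [ 0.6081  0.2393 -0.077  -0.0012] med|r| 0.001 bar [0.5237 0.2458 0.0713]
scene1 654 [ 6.067e-01  2.381e-01 -7.240e-02  4.000e-04] med|r| 0.001 bar [0.5223 0.2442 0.0729]
wf 3282 [ 0.6059  0.24   -0.0754 -0.0013] med|r| 0.0006 bar [0.5215 0.2463 0.0712]
top1 pump [ 0.5939 -0.2448] lipz 0.1129 extent [ 0.555 -0.282] [ 0.634 -0.208]
0.026 [111, 115, 114, 114, 114, 113, 113, 114, 117, 113, 113, 111, 112, 112, -1, -1, -1, -1, 110, 113, 114, 115, 113, 112, 113, 113, 109, 112, 112, 113, 84, 112, 56, 73, 62, -1]
0.039 [-1, 3, 4, -1, 49, 54, 58, 56, 47, 3, 2, 3, 6, 3, 5, 89, 70, 2, 3, 2, 3, 4, 5, 6, -1, -1, -1, -1, -1, -1, -1, -1, -1, 112, 109, -1]
motor/pipe az hist [  0   0   0   0   0   0  19 164 180  13   0  17  96   6   0   0   0   0]
scene1 pump [ 0.5949 -0.2458] lipz 0.1143 extent [ 0.554 -0.282] [ 0.636 -0.207]
0.026 [-315, 115, 114, -750, -314, -316, -320, -318, 116, -748, 115, -316, -316, 114, -319, -749, -1, -754, 105, 105, 106, 107, 99, -317, 109, 115, -751, -315, 114, 114, 112, -743, -749, -756, -750, -750]
0.039 [44, 30, 5, 4, 4, 49, 6, 7, -345, -750, -753, -750, -745, -745, -1, 112, -1, 111, -1, -1, -1, -757, -747, -749, -746, -753, -745, -752, -750, -754, -748, 59, 64, 82, 82, 51]
motor/pipe az hist [  0   0   0   0   0   0   3 123 275  24   0  39  99   0   0   0   0   0]
wp pump [ 0.5921 -0.245 ] lipz 0.1135 extent [ 0.551 -0.282] [ 0.631 -0.207]
0.026 [113, 114, 113, 113, 114, 113, 113, 425, 416, 114, 113, 113, 113, 113, 59, 59, 60, 59, 113, 113, 113, 113, 113, 113, 113, 114, 416, 408, 402, 113, 113, 112, -1, -1, -1, -1]
0.039 [54, 5, 4, 4, 5, 52, 57, 56, 407, 395, 409, -1, -1, -1, -1, 112, 112, -1, -1, -1, -1, -1, -1, 360, 362, 367, 379, 387, 4, 4, 53, 58, 61, 99, 67, 60]
motor/pipe az hist [   0    0    0    0    0    0  132 1139 1045   59    0  163  466    8
    0    0    0    0]
```

```bash
cat > pick.py <<'E'
from fit import *
from scipy.spatial.transform import Rotation as R
pi=np.pi
def E(M): return R.from_matrix(M).as_euler('xyz')
az=-.075; O=np.array([.6065,.2392,.0445]); F=frame(az); A=np.radians(22)
def tool(A,az,fl=-1):
    z=np.array([np.sin(A)*np.cos(az),np.sin(A)*np.sin(az),-np.cos(A)]); y=fl*np.array([-np.sin(az),np.cos(az),0]); return np.stack([np.cross(y,z),y,z],1)
T=tool(A,az); g=O+F[:,2]*(.089+.003)-.008*T[:,2]; tcp=g+.019*T[:,2]
Rft=F.T@T; pft=F.T@(tcp-O)           # tool in filter frame
def place(x,y,z,az2):                 # tool pose for upright filter
    F2=frame(az2,pi/2); return np.array([x,y,z])+F2@pft, E(F2@Rft)
E
python3 - <<'E'
from pick import *
# slot yaw
im,P=cloud('wp',True); Q=P.reshape(-1,3); m=np.array([.5925,-.245]); d=Q[:,:2]-m; r=np.hypot(*d.T); an=np.degrees(np.arctan2(d[:,1],d[:,0]))%360
k=(r>.027)&(r<.0305)
print([(b,int(100*np.mean(Q[k&(an>=b)&(an<b+4),2]>.105)) if (k&(an>=b)&(an<b+4)).any() else -1) for b in list(range(120,200,4))+list(range(300,360,4))+list(range(0,20,4))])
print('tcp',tcp, inverse_kinematics(tcp,E(T)))
for az2 in (-.3,-.075,.1): 
    for z in (.12,.002): print(az2,[inverse_kinematics(*place(.40,-.02,z,az2))])
gripper_to(.05,40)
movep(tcp-.09*T[:,2],E(T))
print(move_l(tcp,.08,max_force=8)); print(observe()['eef_pos'],tcp)
gripper_to(0,40); o=observe(); print(o['opening'],o['grasp_force'],o['ft_force'])
move_l(np.array(o['eef_pos'])+[0,0,.12],.12)
o=observe(); print(o['time_s'],o['opening'],o['grasp_force'],o['q']); snap('top','t2'); snap('scene','s2')
a=cv2.imread('pics/t2.png')[200:320,160:320];b=cv2.imread('pics/s2.png')[180:300,360:520]
cv2.imwrite('pics/c2.png',np.clip(cv2.resize(np.hstack([a,b]),(800,300))*1.5,0,255))
E
```

```text
[(120, 100), (124, 100), (128, 100), (132, 100), (136, -1), (140, 0), (144, 0), (148, -1), (152, -1), (156, -1), (160, -1), (164, -1), (168, -1), (172, -1), (176, -1), (180, 100), (184, 100), (188, 100), (192, 100), (196, 100), (300, 100), (304, 100), (308, 100), (312, -1), (316, -1), (320, -1), (324, -1), (328, -1), (332, -1), (336, -1), (340, -1), (344, -1), (348, -1), (352, -1), (356, -1), (0, 100), (4, 100), (8, 100), (12, 100), (16, 100)]
tcp [0.52335786 0.24544738 0.06273054] [ 0.40186781  0.0989841   2.06206531 -0.28583863  0.65582348  2.24635537]
-0.3 [array([-0.26781001,  0.39776041,  1.59268993,  0.02741858,  2.02340391,
        1.60348475])]
-0.3 [array([-0.26781001,  0.56384192,  1.61868034,  0.02551903,  1.83139877,
        1.59806849])]
-0.075 [array([-0.18115134,  0.40789713,  1.5791406 , -0.09034919,  2.02283081,
        1.46286159])]
-0.075 [array([-0.18115134,  0.57273485,  1.60508727, -0.08413023,  1.83276669,
        1.48057643])]
0.1 [array([-0.1146827 ,  0.40431304,  1.58393982, -0.18114477,  2.00818356,
        1.3541246 ])]
0.1 [array([-0.1146827 ,  0.5695888 ,  1.60990142, -0.1691979 ,  1.81985203,
        1.38946502])]
False
[0.52368671 0.24568426 0.06335824] [0.52335786 0.24544738 0.06273054]
0.011297303288204615 42.67426908016205 [-3.07517821 -2.40520658  5.09575592]
7.7333 0.011371992330363071 41.78189992904663 [ 0.40173889 -0.08153855  1.98758411 -0.22026577  0.90492638  2.15497885][ WARN:0@2.982] global loadsave.cpp:1063 imwrite_ Unsupported depth image for selected encoder is fallbacked to CV_8U.
```

View pics/c2.png

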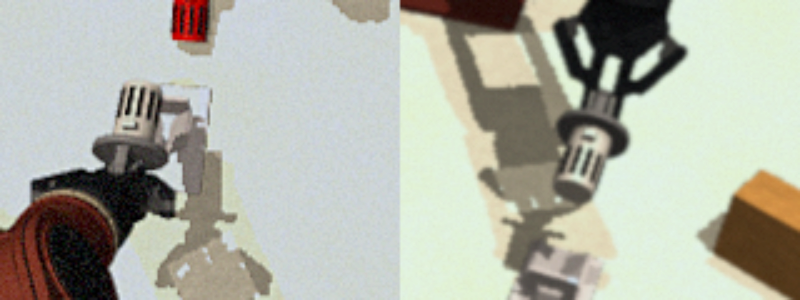

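The filter is held by the bar, clear of the rack. Now I'll stand it up and let go.

```bash
python3 - <<'E'
from pick import *
a2=-.075
movep(*place(.40,-.02,.10,a2)); p,e=place(.40,-.02,.012,a2); move_l(p,.12)
p,e=place(.40,-.02,-.006,a2); print('hit',move_l(p,.03,max_force=4)); o=observe(); print(np.array(o['eef_pos'])-p,o['ft_force'])
snap('top','t3')
gripper_to(.05); Z=R.from_euler('xyz',o['tcp_rot']).as_matrix()[:,2]
move_l(np.array(o['eef_pos'])-.10*Z,.12)
print(observe()['time_s'],observe()['q'])
movep([.33,-.02,.30],[pi,0,0]) if inverse_kinematics([.33,-.02,.30],[pi,0,0]) is not None else print('x')
snap('wrist','w4'); snap('scene','s4'); snap('top','t4'); print(observe()['time_s'])
cv2.imwrite('pics/c4.png',cv2.resize(np.hstack([cv2.imread('pics/w4.png'),cv2.imread('pics/s4.png')]),(800,300)))
E
```

```text
hit True
[ 1.42205450e-05 -1.68916484e-04  5.13551777e-03] [0.86394151 0.55917364 3.49739389]
11.7917 [-0.17002408  0.64034227  1.36738052 -0.0802988   2.00504134  1.47575606]
13.2833
```

View pics/c4.png

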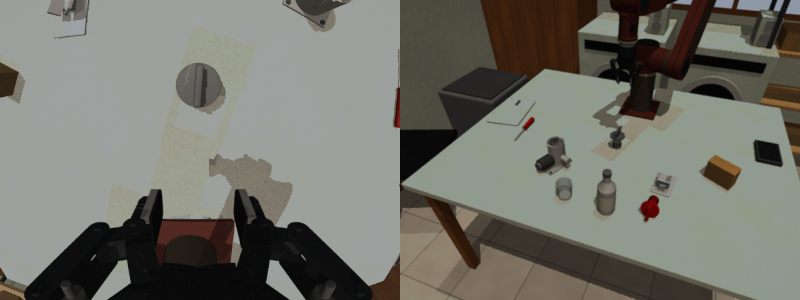

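Standing upright, bar up, at wrist-half pixel (198,85). Now I'll fit its pose and take one look straight down the pump's mouth.

```bash
cat > up.py <<'E'
from pick import *
def fitup(n,x0,y0,z0=0,fz=True):
    im,P=cloud(n,n[0]=='w'); Q=P.reshape(-1,3)
    q=Q[(np.hypot(Q[:,0]-x0,Q[:,1]-y0)<.055)&(Q[:,2]>z0+.035)&(Q[:,2]<z0+.125)]
    def f(p):
        c,s=np.cos(p[2]),np.sin(p[2]); M=np.array([[c,-s,0],[s,c,0],[0,0,1]]); return sdf((q-[p[0],p[1],z0+p[3]])@M)
    s=min((least_squares(f,[x0,y0,a,0],loss='soft_l1',f_scale=.001) for a in np.arange(-1.4,1.6,.35)),key=lambda s:s.cost)
    return s.x, np.median(abs(f(s.x))),len(q)
E
python3 - <<'E'
from up import *
for n in ('w4','t4','s4'): print(n,fitup(n,.40,-.02))
movep([.51,-.245,.30],[pi,0,0]); snap('wrist','w5'); print(observe()['time_s'])
im,P=cloud('w5',True); Q=P.reshape(-1,3)
l=Q[(abs(Q[:,0]-.593)<.05)&(abs(Q[:,1]+.245)<.05)&(Q[:,2]>.105)&(Q[:,2]<.125)]
res=lambda p:(lambda r:np.maximum(r-.038,0)+np.maximum(.0235-r,0))(np.hypot(*(l[:,:2]-p).T))
m=least_squares(res,[.593,-.245],loss='soft_l1',f_scale=.0005).x; print('centre',m,np.median(l[:,2]))
d=Q[:,:2]-m; r=np.hypot(*d.T); an=np.degrees(np.arctan2(d[:,1],d[:,0]))%360
k=(r>.027)&(r<.0305)&(Q[:,2]>.105)
h=np.histogram(an[k],np.arange(0,361,2))[0]; print('empty bins',[2*i for i in range(180) if h[i]==0])
z=np.load('pics/w5.npz');K=z['K'];T=z['T']; c=np.linalg.inv(T)@[*m,.115,1]; th=np.arctan2(np.hypot(c[0],c[1]),c[2])/np.hypot(c[0],c[1]); u,v=K[0,0]*c[0]*th+K[0,2],K[1,1]*c[1]*th+K[1,2]; print(u,v)
u,v=int(u),int(v); cv2.imwrite('pics/c5.png',np.clip(cv2.resize(z['im'][v-50:v+50,u-50:u+50,::-1],(500,500)).astype(float)*1.5,0,255).astype(np.uint8))
E
```

```text
w4 (array([ 0.40023109, -0.01903512, -0.06294364, -0.00113651]), np.float64(0.0005266467222164325), 4020)
t4 (array([ 0.40057097, -0.01918428, -0.11471786, -0.00122741]), np.float64(0.0013279620399997763), 607)
s4 (array([ 4.01064478e-01, -2.16165149e-02, -7.96989810e-02,  3.37458278e-04]), np.float64(0.000879536566875401), 413)
14.4417
centre [ 0.59190824 -0.24506797] 0.11355867515308643
empty bins [0, 132, 134, 136, 138, 140, 142, 144, 146, 148, 150, 152, 154, 156, 158, 160, 162, 164, 166, 168, 170, 172, 174, 176, 178, 180, 312, 314, 316, 318, 320, 322, 324, 326, 328, 330, 332, 334, 336, 338, 340, 342, 344, 346, 348, 350, 352, 354, 356, 358]
319.3094953723707 123.3614482201271
```

View pics/c5.png

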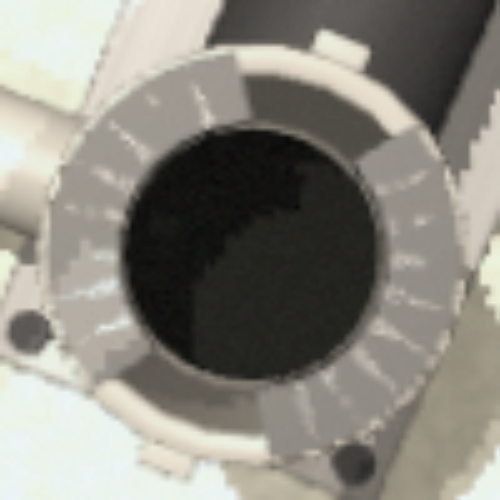

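Both views agree on the pump: centre (0.592,-0.245), slot line at -23° (ribs at crop (343,48) and (168,460)). The filter is at (0.400,-0.019), bar at about -4°. Next: grip from above and insert, with force guards.

```bash
python3 - <<'E'
from up import *
psi=np.radians(-23); C=[.5922,-.2451]; H=.0775
for off in (0,pi,-pi):
    print(off,[ (lambda q:None if q is None else q.round(2))(inverse_kinematics([*C,.14],[pi,0,y+off])) for y in (psi,psi-pi/4,psi-1.7)])
off=0
gripper_to(.05,80)
movep([.400,-.0192,.20],[pi,0,-.070+off]); move_l([.400,-.0192,H],.12,max_force=8); print(observe()['eef_pos'])
gripper_to(0,80); o=observe(); print(o['opening'],o['grasp_force'],o['ft_force'])
move_l([.400,-.0192,.23],.15); movep([*C,.115+.022+H],[pi,0,psi+off]); hold(.2)
o=observe(); print(o['time_s'],o['eef_pos'],o['q'],o['ft_force'],o['opening']); snap('scene','s6'); snap('top','t6'); snap('wrist','w6')
for n in ('w6','t6','s6'): print(n,fitup(n,*C,.137))
E
```

```text
0 [array([-0.52,  0.33,  1.57, -0.  ,  1.24,  1.46]), array([-0.52,  0.33,  1.57, -0.  ,  1.24,  2.24]), None]
3.141592653589793 [array([-0.52,  0.33,  1.57,  0.  ,  1.24, -1.68]), array([-0.52,  0.33,  1.57,  0.  ,  1.24, -0.9 ]), array([-0.52,  0.33,  1.57, -0.  ,  1.24,  0.02])]
-3.141592653589793 [array([-0.52,  0.33,  1.57,  0.  ,  1.24, -1.68]), array([-0.52,  0.33,  1.57,  0.  ,  1.24, -0.9 ]), array([-0.52,  0.33,  1.57, -0.  ,  1.24,  0.02])]
[ 0.40066317 -0.01944384  0.07817267]
0.010255157696268447 78.30145955085754 [-0.53637132  0.28836671  4.44113448]
19.8167 [ 0.59225166 -0.24404561  0.21544693] [-5.13930399e-01  2.66877375e-01  1.50128991e+00  1.02463878e-04
  1.37229069e+00  1.45682537e+00] [-0.25790592  0.27063899 -1.36986456] 0.010483694295299243
w6 (array([ 0.59081088, -0.24331892, -0.35427309, -0.00065092]), np.float64(0.0006695724314698601), 18817)
t6 (array([ 0.59409012, -0.24369068, -0.04846604, -0.00161237]), np.float64(0.0010447856234669026), 124)
s6 (array([ 0.59286484, -0.24399346, -0.39684782,  0.00172699]), np.float64(0.001447500920093222), 626)
```

The turn needs the other wrist branch, so I'll spin the wrist by half a turn (the filter is symmetric) and then descend.

```bash
python3 - <<'E'
from up import *
psi=np.radians(-23); C=np.array([.5922,-.2451]); H=.0775; e=[pi,0,psi+pi]
o=observe(); q=np.array(o['q']); q[5]-=pi; set_joints(q); movep([*C,.115+.022+H],e); hold(.3)
o=observe(); p=np.array(o['eef_pos']); print(p,o['tcp_rot']); snap('wrist','w7'); print(fitup('w7',*C,.137))
d=C-p[:2]; cmd=C+d
move_l([*cmd,.115+.005+H],.06,max_force=6)
hit=move_l([*cmd,.115-.052+H],.04,max_force=6); o=observe(); print('hit',hit,o['eef_pos'],'depth',.115+H-o['eef_pos'][2],o['ft_force'],o['torque'],o['time_s'])
snap('scene','s7'); cv2.imwrite('pics/c7.png',np.clip(cv2.resize(cv2.imread('pics/s7.png')[160:300,170:330],(640,560)).astype(float)*1.5,0,255).astype(np.uint8))
E
```

```text
[ 0.59218769 -0.24509578  0.21451546] [-3.14157894e+00 -1.33949690e-05  2.74014281e+00]
(array([ 0.59290909, -0.24385051, -0.34829408, -0.0012528 ]), np.float64(0.0007068705393648497), 19049)
hit False [ 0.59242537 -0.24522345  0.1409009 ] depth 0.051599100961122246 [-0.475114   -0.59506552 -1.40372321] [-0.00448186  0.00398695  0.01583042] 25.225
```

View pics/c7.png

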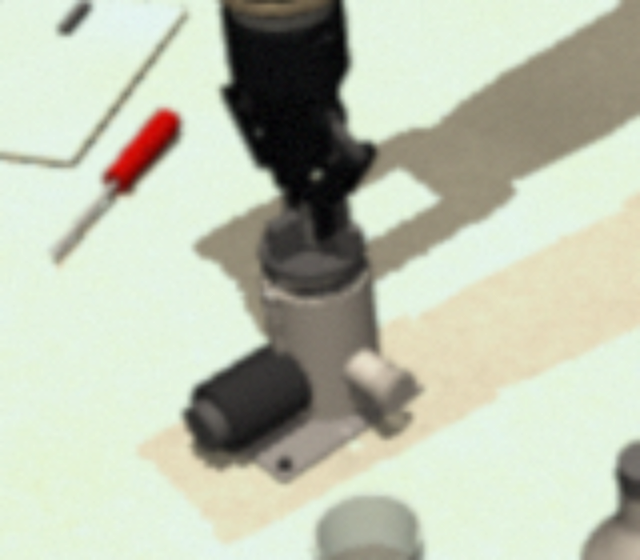

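In the slots with no contact; the flange sits just above the lip. Next: press down and turn clockwise in steps.

```bash
python3 - <<'E'
from up import *
psi=np.radians(-23); C=np.array([.5922,-.2451]); H=.0775
z=.115-.0665+H
print(move_l([*C,z],.02,max_force=16)); o=observe(); print('depth',.115+H-o['eef_pos'][2],o['ft_force'])
z=o['eef_pos'][2] if o['ft_force'][2]>8 else z
z=o['eef_pos'][2]
for a in range(10,101,10):
    movep([*C,z],[pi,0,psi+pi-np.radians(a)]); o=observe()
    y=np.degrees(psi+pi-o['tcp_rot'][2])%360
    print(a,round(y,1),'depth',round(.115+H-o['eef_pos'][2],4),np.round(o['ft_force'],1),'Mz',round(o['torque'][2],3),o['opening'],round(o['time_s'],1))
    if a>20 and abs(o['torque'][2])>.8: break
E
```

```text
False
depth 0.06522623205253686 [-0.67641821  1.434747    6.30094087]
10 10.0 depth 0.0638 [0.3 0.7 7. ] Mz -0.07 0.01068870633138768 26.4
20 20.0 depth 0.0638 [-0.4  0.6  5.6] Mz -0.028 0.010643957506779864 26.7
30 30.0 depth 0.0637 [-0.7 -0.1  5.9] Mz -0.045 0.010542127253088654 27.0
40 40.0 depth 0.0638 [-0.1 -0.6  5.5] Mz -0.029 0.01056704451845452 27.3
50 50.0 depth 0.0638 [-0.2 -0.4  7.1] Mz -0.065 0.010617035462639155 27.6
60 60.0 depth 0.0638 [ 0.2 -0.3  6.5] Mz 0.021 0.01081973497675722 27.9
70 70.0 depth 0.0638 [0.5 0.2 6.4] Mz -0.042 0.010603836887637656 28.2
80 80.0 depth 0.0638 [0.2 0.9 5.7] Mz -0.047 0.010518915662079091 28.5
90 90.0 depth 0.064 [-2.4  1.5  8.1] Mz -0.001 0.010452488561678717 28.8
100 99.7 depth 0.0638 [-4.6  0.3  9.1] Mz 2.828 0.010500868799853591 29.1
```

Stop met between 90° and 100°. I'll ease back to relieve the torque, release, retreat and check.

```bash
python3 - <<'E'
from up import *
psi=np.radians(-23); C=np.array([.5922,-.2451])
z=observe()['eef_pos'][2]
movep([*C,z],[pi,0,psi+pi-np.radians(95)]); o=observe(); print(o['torque'][2],o['ft_force'])
gripper_to(.05); o=observe(); p=o['eef_pos']; print(o['grasp_force'],o['ft_force']); move_l([p[0],p[1],.28],.12)
movep([.51,-.245,.30],[pi,0,pi-.001]) if 0 else None
snap('scene','s8');snap('top','t8');snap('wrist','w8')
for n in ('w8','s8','t8'):
    x,m,k=fitup(n,*C,.052); print(n,x,'depth',.115-.052-x[3],'bar vs slots deg',(np.degrees(x[2])+23)%180,m,k)
print(observe()['time_s'])
cv2.imwrite('pics/c8.png',cv2.resize(np.hstack([cv2.imread('pics/w8.png'),cv2.resize(cv2.imread('pics/s8.png')[180:300,180:340],(640,480))]),(800,300)))
E
```

```text
1.562032079604822 [-1.47839322  0.12628565  2.59275763]
0.0 [1.08981388 0.7430229  0.6648091 ]
w8 [ 5.92409131e-01 -2.43738271e-01 -1.96531415e+00 -1.30127771e-03] depth 0.0643012777133516 bar vs slots deg 90.39579402399494 0.0005830296741391044 6499
s8 [ 6.08457784e-01 -2.38034417e-01  1.18200831e+00 -1.24799285e-04] depth 0.06312479928545471 bar vs slots deg 90.72408731080034 0.0020784323029265504 722
t8 [ 0.5930324  -0.22672324  0.27762032 -0.00235097] depth 0.06535097085466292 bar vs slots deg 38.90647256494828 0.0014439532919153977 220
31.3333
```

View pics/c8.png

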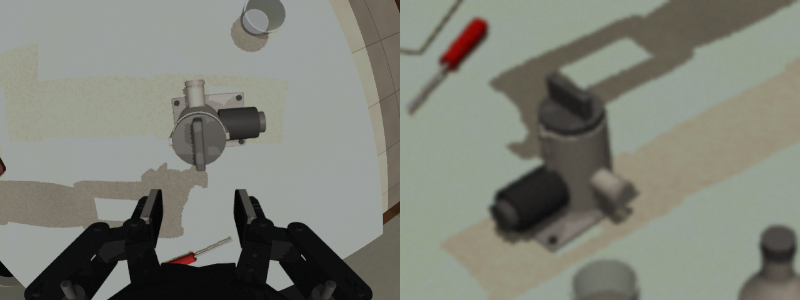

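The picture shows the filter seated (wrist half, about (198,140)) with its bar square to the slots: 90.4°, depth about 63–64 mm (depth readings run about 1 mm low). The gripper is clear, so I'm handing in.

```bash
python3 -c "
from plant import *
hold(.3); print(job_done())"
```

```text
the job is handed in; nothing more can be done
None
```

The filter was stood upright on the table and let go, then fitted and locked in the pump (bar 90° to the slots, about 63–64 mm deep by camera), and the job is handed in at about 32 s; no verdict was returned.

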